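# Hold the sound leaded panel up to the light

## Robot

A 6-joint arm with a two-finger parallel gripper is mounted at the origin on a cart in front of the work surface, level with it; the furniture and walls round the work are solid. World frame = base frame: x ahead of the robot, y to its left, z up, the work surface at z = 0. Lengths are in mm, angles in rad, forces in N, time in s.
With the tool pointing down it reaches from about 275 to 1000 mm from the base axis. Payload 8.4 kg.
Tool frame: the origin (TCP) lies midway between the tips of the shut fingers; the grasp point (between the pads) lies behind it (r.pinch_z is the z of the grasp point in the tool frame, in mm); z points along the fingers, y is the direction in which the jaws open and shut (so a half turn about z gives the same grasp; the last joint's range is limited). The gripper opens to 85 mm and grips with 20 to 120 N. Pads are 22 mm wide; open, the fingers measure 114 mm over their backs; the gripper's body (76 mm by 85 mm) begins 54 mm behind the grasp point. The pads swing forward as they close: fully open they stand 13 mm farther back than shut.
Start: joints at [-1.175, 0.353, 1.633, -0, 1.155, -0.002], TCP at [242.118, -576.2, 231.281] pointing down, gripper open.
Joint ranges: [-2.63, 2.63], [-0.92, 2.1], [0.06, 2.66], [-1.3, 4.44], [0, 2.69], [-3.02, 3.02]. Speed limits (rad/s): [2.22, 2.22, 2.79, 3.14, 3.14, 3.14].

## Interface

Orientations are given as [roll, pitch, yaw] about the fixed x, y, z axes, in that order (R = Rz(yaw) Ry(pitch) Rx(roll)).
In Python, from rig import r, optics, ticket gives the robot as it stands.
- The arm moves only by the shell command python3 -m jog 'ROWS' [FORCE]. ROWS is text: rows parted by semicolons, each of 7 numbers parted by spaces: the closure in counts, from 0 (fully open) to 255 (shut), then the shift along the tool's x, y, z in mm, then the turn, a rotation vector about the tool's x, y, z in degrees. A call has 1 to 5 rows; each row shifts and turns the pose as measured when the row begins, along the tool's axes as they then stand; what a row does not reach is not made up. A row lasts 1/12 s, in which the tool goes at most 41.7 mm and 7.16 degrees, less where a joint would pass 70% of its speed; a pose out of reach is approached as far as the arm can. A call with a gripper value outside its range is refused whole. The fingers move at their own pace and stop on an object; FORCE is the grip in N (left out, the last holds). Time passes only in rows, so rows that do not move let the fingers close. It gives the time, the measured TCP pose, the force and the opening at its end, in the units of the state.
- r.sense(): the state, without advancing time (a new reading comes with each control period).
- optics.grab_frame(name): name is "scene" or "side" or "wrist"; returns the picture (480x640x3 uint8, red, green, blue); there is no depth.
- optics.camera_info(name): a dict with "fx", "fy", "cx", "cy" (pixels), "dist" ([k1, k2, p1, p2, k3] as OpenCV has them; the pictures are not rectified), "world_from_camera" (4x4, takes a point from camera to world coordinates). Camera axes: x right, y down, z forward; pixel columns grow to the right and rows downward; lengths in mm; the calibration is good to about 2 mm. A picture is of the moment at which its call begins: read the wrist's pose just before it. camera_info takes no time and is no camera call; for the wrist camera it gives the pose at the moment of the call.
- ticket.sign_off(): hands the job in, once; it reports no verdict.
The state is a dict: "clock": time; "qpos": joint angles; "qvel": joint speeds; "joint_efforts": joint torques, N m; "eef_pos": TCP position; "tcp_rot": TCP orientation; "contact_force": force on the tool from outside, world axes, zero at the start; "wrist_torque": the same for the moment, N m; "opening": opening from 0.0 (shut) to 1.0 (fully open).
Only numpy, scipy, OpenCV 4.12 (cv2) and the standard library are available. Lean on these libraries where they do the work, as an engineer would, in place of code of your own. Each camera call takes 0.05 s, during which the arm holds its last target.

## Task

Two small leaded-glass panels stand locked in a wooden carrying rack: give the turn-button on top a quarter turn so that it lies between them, then lift out the panel with the broken-off corner, lower it into the reject crate and let go of it there. Then take the whole panel out and hold it up in front of the light panel for inspection: upright, square to the lit face, centred on it and about 10 cm off. Finish while still holding it there, do not let either panel fall, and leave the other things on the bench alone.

Things in the scene. Friction and masses are not known exactly. Their poses are not given: they have to be found in the camera images.
- rack: Fixed wooden rack, base 200 x 112 x 12 mm. Origin: centre of underside; x along its length, z up. Two cheeks on the long sides, 72 mm high, with upright grooves 12 mm wide. The panels stand in them on the base at x = -65 and +65 mm, faces looking along the rack's x; which is where varies. A panel must rise 60 mm to leave the grooves. An 18 mm post in the middle carries the turn-button.
- turn_button (a joint): Wooden bar 176 x 20 x 16 mm on the post, underside 116 mm above the bench, 4 mm over the panels' tops. In rad: 0 = along the rack's x, across both panels; grows anticlockwise seen from above to a stop at 1.57 (between the panels). Starts at 0 to 0.3, turns about the upright axis of the post with light friction and stays where left.
- button_hub (a point): Middle of the turn-button's top face, on its pivot axis, 132 mm above the bench. x along the bar, z up. The bar is 20 mm wide here: pinch it across and twist, or push it round at an end.
- whole_panel: Complete leaded panel, grey lead with amber and green glass: 9 mm thick (x) x 80 wide (y) x 100 high (z), 0.11 to 0.22 kg. Origin: its middle, 62 mm above the bench in the rack, top edge at 112 mm. Lead strips, 10 mm wide along the edges and down the middle, are 9 mm thick, the glass 5 mm. Pinch it by the middle of the top edge. About 1.5 mm play in the grooves.
- broken_panel: The reject: same make, size, weight and axes (origin in the middle of the full 80 x 100 mm outline), but the upper corner on its +y side is broken away: the top edge ends 14 mm to the +y side of the middle, the +y side edge 41 mm above the bottom. The middle of the top edge is sound: pinch it there.
- crate: Fixed open plywood crate, the reject crate: 216 x 166 x 52 mm (x, y, z), walls and floor 8 mm, inside 200 x 150 mm with 12 mm corner blocks. Origin: centre of its underside. Two short lead scraps lie fixed in it at (60, 40) and (-75, -35) mm.
- light_face (a point): Middle of the lit white face of the light panel, an upright plate 200 wide x 150 high x 14 mm on a fixed stand; direction and height vary (175 to 230 mm above the bench). x: horizontal, square to the face, pointing into the plate, so in front of it x is negative; y along its width, z up. The stand's foot, 12 mm high, reaches 50 mm in front of the face.
- light: Fixed stand that carries the light panel. Origin: centre of the underside of its foot, straight below the lit face.
- patina_jar: Bystander: black jar with a red cap, 60 mm across, 61 mm high, right of the work. Origin: centre of its underside.
- setting_block: Bystander: wooden block 32 x 60 x 22 mm lying between rack and crate. Origin: centre of its underside.
- marker: Bystander: marker pen, 14 x 136 mm, lying between the work and the light panel. Origin: underside, middle.
- lead_hammer: Bystander: small hammer with wooden handle, 104 x 130 x 23 mm, lying near the robot. Origin: underside, middle.

How it is judged (in metres and radians):
On the way, in this order (a step that is already met when the one before it is completed fails the run):
1. the turn-button lies between the panels, both still in the rack (value of joint turn_button above 1.2 rad and height (world z) of each of whole_panel, broken_panel below 0.08 m), for 0.1 s.
2. the broken panel is in the crate and let go, the whole one still in the rack (x of broken_panel in the frame of crate between -0.1 and 0.1 m and y of broken_panel in the frame of crate between -0.075 and 0.075 m and height (world z) of broken_panel below 0.075 m and contact force between the fingers and broken_panel below 0.1 N and contact force between crate and broken_panel above 0.3 N and distance of whole_panel from where it was at the start of the episode below 0.02 m), for 0.2 s.
At the end, for the whole second after the job is handed in: Fingers hold the whole panel still, touching nothing else, 70-130 mm off the lit face, within 25 mm of its middle sideways and in height, within 10 degrees of square and upright. Broken panel released at rest inside the crate, middle under 75 mm high. Turn-button over 1.2 rad (x of broken_panel in the frame of crate between -0.1 and 0.1 m and y of broken_panel in the frame of crate between -0.075 and 0.075 m and height (world z) of broken_panel below 0.075 m and linear speed of broken_panel below 0.02 m/s and contact force between the fingers and broken_panel below 0.1 N and value of joint turn_button above 1.2 rad and x of whole_panel in the frame of light_face between -0.13 and -0.07 m and y of whole_panel in the frame of light_face between -0.025 and 0.025 m and z of whole_panel in the frame of light_face between -0.025 and 0.025 m and angle between the x axis of whole_panel and the x axis of light_face, either way round below 0.17 rad and angle between whole_panel's own z axis and vertical below 0.17 rad and contact force between the fingers and whole_panel above 1 N and contact force between each of light, rack and whole_panel below 0.1 N and linear speed of whole_panel below 0.03 m/s); the arm keeps its last pose, push and grip.
It fails at once if the whole panel is let fall (linear speed of whole_panel above 1 m/s and contact force between the fingers and whole_panel below 0.1 N).
It fails at once if the broken panel is let fall from more than about 5 cm (linear speed of broken_panel above 1 m/s and contact force between the fingers and broken_panel below 0.1 N).
It fails at once if a bystander is moved more than 3 cm (distance of any of patina_jar, setting_block, marker, lead_hammer from where it was at the start of the episode above 0.03 m).
It also fails if it takes over 61 s, if anything falls off the work surface, if the arm or the gripper's body presses on something with over 40 N, if the wrist force passes 120 N, or if a joint passes its speed limit or range.

## Working session

There is one attempt and no reset: what is moved stays moved. The work goes in short steps, Python scripts to look and compute and a shell command to move; the robot and the scene stay as the last step left them, time stands still between calls to the robot, and variables do not carry over. Pictures are saved under pics/ and viewed, and the job is handed in when it is done.

```bash
ls; mkdir -p pics; python3 - <<'E'
from rig import r, optics
import cv2
s=r.sense(); print(s, r.pinch_z)
for n in ("scene","side","wrist"):
    i=optics.camera_info(n); print(n,i)
    f=optics.grab_frame(n); cv2.imwrite(f"pics/{n}0.png",f[:,:,::-1])
E
```

```text
pics
{'clock': 0.0, 'qpos': array([-1.17540688e+00,  3.53645467e-01,  1.63414477e+00, -5.64019433e-06,
        1.15521800e+00, -2.38038873e-03]), 'qvel': array([ 0.00077043,  0.00045373, -0.00125402,  0.00027999,  0.00042393,
       -0.00075299]), 'joint_efforts': array([ 2.92897879e-03, -6.05237174e+01, -3.42067337e+01,  4.05879337e-04,
        9.11644165e-03,  1.83911561e-05]), 'eef_pos': array([ 241.92354129, -575.7495736 ,  230.55881438]), 'tcp_rot': array([-3.14017706e+00,  1.78724559e-06,  3.97772121e-01]), 'contact_force': array([0.09661657, 0.85136985, 0.21014933]), 'wrist_torque': array([-0.02136844, -0.00177896, -0.02489821]), 'opening': 1.0000810400611244} -18.700000000000003
scene {'fx': 624.9765608959507, 'fy': 624.9765608959507, 'cx': 330.2197759309847, 'cy': 236.07643605676734, 'dist': array([-0.15371557,  0.        ,  0.        ,  0.        ,  0.        ]), 'world_from_camera': array([[-8.27875435e-01, -4.22135443e-01,  3.69356104e-01,
         9.11955270e+01],
       [-5.60693025e-01,  6.04407830e-01, -5.65963344e-01,
         6.97771984e+02],
       [ 1.56714656e-02
[... 547 characters left out ...]
e-02, -7.74109274e-01, -6.32950596e-01,
         8.57185518e+02],
       [ 0.00000000e+00,  0.00000000e+00,  0.00000000e+00,
         1.00000000e+00]])}
wrist {'fx': 384.7905015669819, 'fy': 384.7905015669819, 'cx': 320.73672167586426, 'cy': 236.0364596613121, 'dist': array([0.00320549, 0.        , 0.        , 0.        , 0.        ]), 'world_from_camera': array([[ 3.88204653e-01, -8.74728075e-01, -2.90082646e-01,
         3.16989560e+02],
       [-9.21569459e-01, -3.69365943e-01, -1.19492814e-01,
        -5.43971317e+02],
       [-2.62293065e-03,  3.13718973e-01, -9.49512257e-01,
         3.73689227e+02],
       [ 0.00000000e+00,  0.00000000e+00,  0.00000000e+00,
         1.00000000e+00]])}
```

View pics/scene0.png

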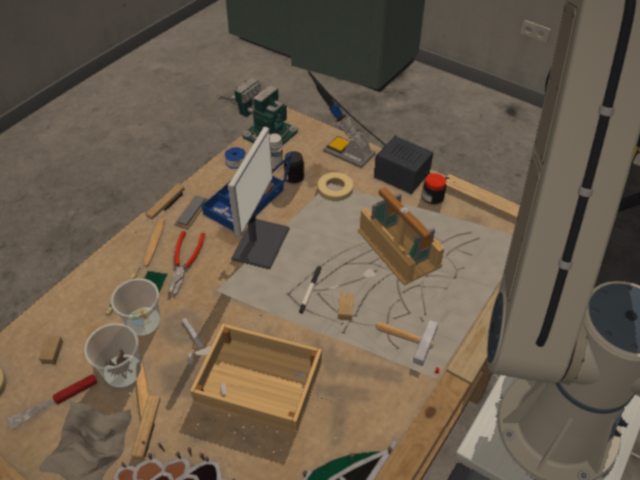

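View pics/side0.png

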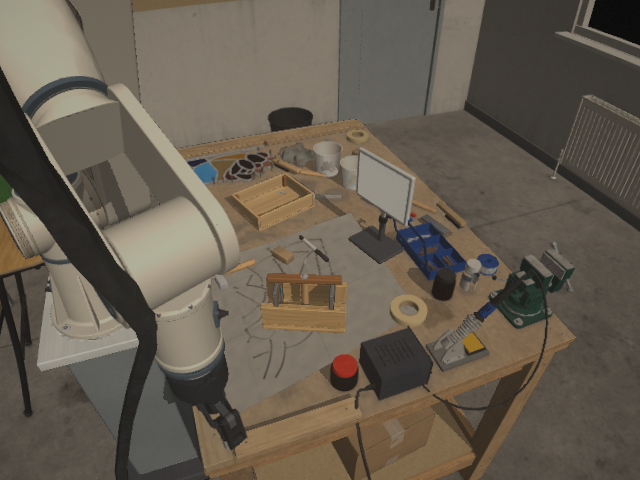

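The scene view shows the rack near (402,235), light plate near (255,180) and crate near (258,372). The side view has the rack near (305,300), crate (272,200) and plate (385,185). I'll enlarge these for measuring.

```bash
cat > h.py <<'E'
import numpy as np, cv2
from rig import r, optics
def ray(info,uv):
    K=np.array([[info['fx'],0,info['cx']],[0,info['fy'],info['cy']],[0,0,1]])
    p=cv2.undistortPoints(np.array([[uv]],float),K,info['dist'])[0,0]
    T=info['world_from_camera']; d=T[:3,:3]@np.array([p[0],p[1],1]); return T[:3,3],d/np.linalg.norm(d)
def onz(info,uv,z):
    o,d=ray(info,uv); return o+d*(z-o[2])/d[2]
def tri(i1,u1,i2,u2):
    o1,d1=ray(i1,u1);o2,d2=ray(i2,u2)
    A=np.stack([d1,-d2],1); t=np.linalg.lstsq(A,o2-o1,rcond=None)[0]
    a=o1+d1*t[0];b=o2+d2*t[1]; return (a+b)/2,np.linalg.norm(a-b)
def proj(info,P):
    T=np.linalg.inv(info['world_from_camera']); K=np.array([[info['fx'],0,info['cx']],[0,info['fy'],info['cy']],[0,0,1]])
    return cv2.projectPoints(np.array(P,float).reshape(-1,1,3),cv2.Rodrigues(T[:3,:3])[0],T[:3,3],K,info['dist'])[0][:,0]
def crop(src,dst,x,y,w,h,s):
    f=cv2.imread(src)[y:y+h,x:x+w]; cv2.imwrite(dst,cv2.resize(f,None,fx=s,fy=s,interpolation=cv2.INTER_CUBIC))
E
python3 - <<'E'
from h import *
crop('pics/scene0.png','pics/s_rack.png',340,170,120,120,5)
crop('pics/side0.png','pics/d_rack.png',245,255,120,90,6)
crop('pics/scene0.png','pics/s_light.png',180,110,140,170,3.5)
crop('pics/side0.png','pics/d_light.png',335,135,110,140,4)
crop('pics/scene0.png','pics/s_crate.png',180,310,160,130,4)
E
```

```text
(no output)
```

View pics/s_rack.png

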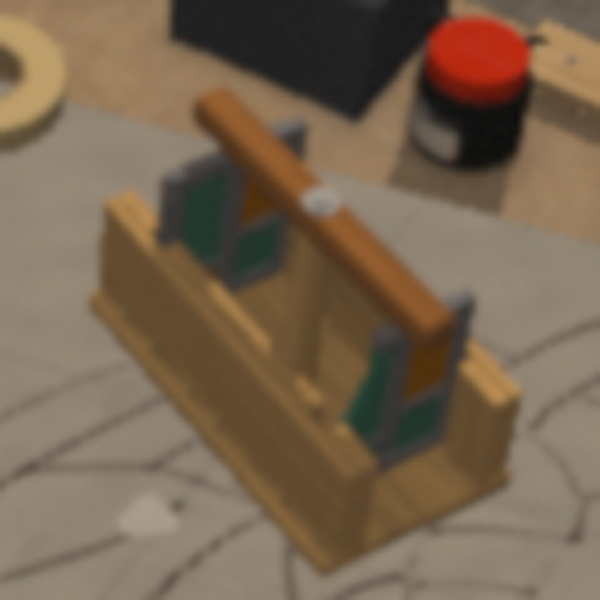

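View pics/d_rack.png

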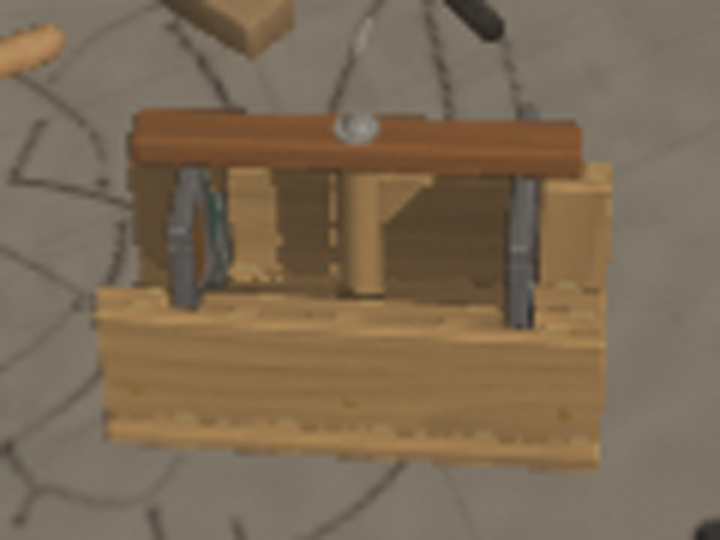

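View pics/s_light.png

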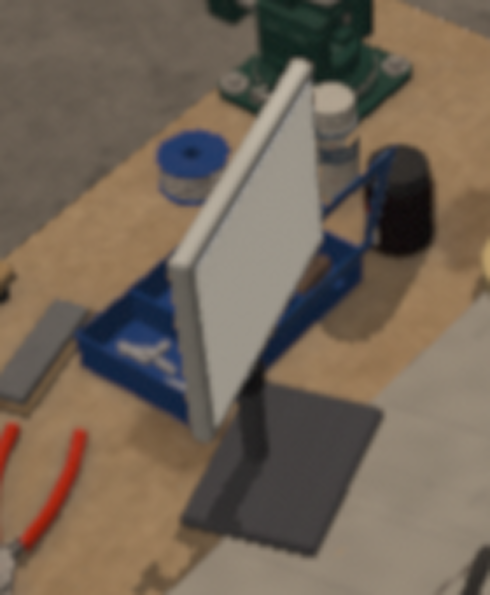

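View pics/d_light.png

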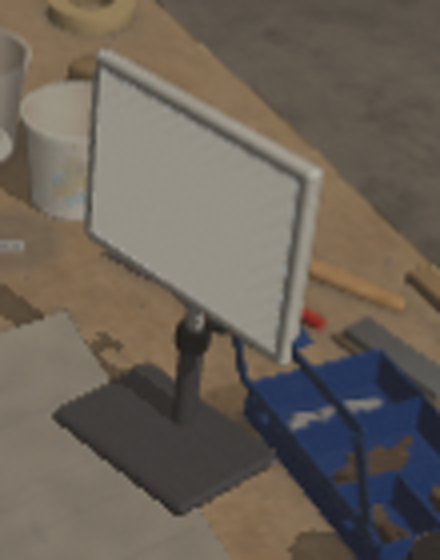

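View pics/s_crate.png

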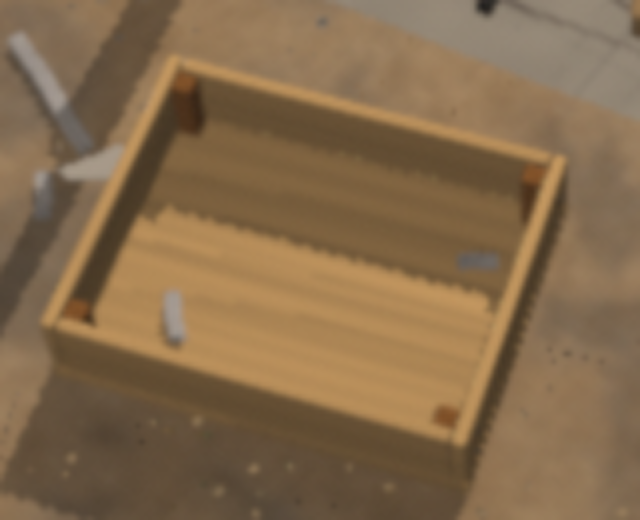

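```bash
python3 - <<'E'
from h import *
np.set_printoptions(precision=1,suppress=True)
a=optics.camera_info('scene');b=optics.camera_info('side')
S=lambda x,y:(340+(x+.5)/5-.5,170+(y+.5)/5-.5)
D=lambda x,y:(245+(x+.5)/6-.5,255+(y+.5)/6-.5)
print('hub',tri(a,S(320,199),b,D(357,125)),onz(a,S(320,199),134),onz(b,D(357,125),134))
print('button L end top corners side', [onz(b,D(*p),132) for p in [(135,112),(580,125),(133,142),(581,152)]])
print('button scene', [onz(a,S(*p),132) for p in [(197,102),(222,87),(422,330),(452,312)]])
P=[onz(a,S(*p),0) for p in [(93,303),(325,573),(508,482)]]
print('rack base',P, np.linalg.norm(P[1]-P[0]),np.linalg.norm(P[2]-P[1]),'centre',(P[0]+P[2])/2)
P=[onz(b,D(*p),0) for p in [(108,438),(598,467)]]
print('rack base side',P,np.linalg.norm(P[1]-P[0]))
L=lambda x,y:(180+(x+.5)/3.5-.5,110+(y+.5)/3.5-.5)
M=lambda x,y:(335+(x+.5)/4-.5,135+(y+.5)/4-.5)
for p,q in [((192,268),(98,58)),((210,437),(86,234)),((308,70),(305,180)),((323,243),(282,358))]:
    print('light',tri(a,L(*p),b,M(*q)))
C=lambda x,y:(180+(x+.5)/4-.5,310+(y+.5)/4-.5)
P=np.array([onz(a,C(*p),52) for p in [(175,57),(564,158),(464,446),(43,325)]])
print('crate',P,np.linalg.norm(np.diff(P,axis=0),axis=1),P.mean(0))
F=np.array([onz(a,L(*p),12) for p in [(268,380),(383,410),(315,552),(182,522)]]);print('foot',F)
E
```

```text
hub (array([ 498.3, -225.3,  133.4]), np.float64(0.3034810250946157)) [ 497.9 -224.8  134. ] [ 498.3 -225.8  134. ]
button L end top corners side [array([ 420.3, -186.9,  132. ]), array([ 579.4, -254.1,  132. ]), array([ 415.2, -202.6,  132. ]), array([ 574.1, -267.8,  132. ])]
button scene [array([ 577.1, -249.2,  132. ]), array([ 572.8, -264.7,  132. ]), array([ 422.4, -182.1,  132. ]), array([ 416.7, -199.2,  132. ])]
rack base [array([ 609.2, -221.5,    0. ]), array([ 431. , -139.5,    0. ]), array([ 386.4, -236.4,    0. ])] 196.17026955347248 106.70016375670092 centre [ 497.8 -229.     0. ]
rack base side [array([ 385.8, -231.4,    0. ]), array([ 566.5, -314.1,    0. ])] 198.64349754755696
light (array([750.2,  42.8, 275.4]), np.float64(2.4670495833953123))
light (array([750.7,  44.4, 132.7]), np.float64(0.7944922629768149))
light (array([ 807.6, -139. ,  274.1]), np.float64(0.7851633108126631))
light (array([ 807.3, -137.9,  132.5]), np.float64(7.3619979222894685))
crate [[671.8 205.   52. ]
 [472.  139.9  52. ]
 [420.7 295.5  52. ]
 [622.8 361.3  52. ]] [210.2 163.9 212.5] [546.8 250.4  52. ]
foot [[ 832.9 -101.2   12. ]
 [ 748.6 -124.4   12. ]
 [ 708.5    4.7   12. ]
 [ 797.4   35.2   12. ]]
```

The hub triangulates to (498,-225,133) with a 0.3 mm ray gap. The rack lies at about -24.7° and the button at about 0.03 rad. The panel nearer the robot, with its green glass cut off at a slant, is the broken one. I'll move above the hub with the jaws across the bar.

```bash
cat >> h.py <<'E'
from scipy.spatial.transform import Rotation as Ro
def to(pos,yaw,tilt=0):
    "tool-frame shift (mm) and rotvec (deg) to target; tilt about tool x in deg"
    s=r.sense(); R=Ro.from_euler('xyz',s['tcp_rot']); T=Ro.from_euler('xyz',[180,0,yaw],degrees=True)*Ro.from_euler('x',tilt,degrees=True)
    d=R.inv().apply(np.array(pos)-s['eef_pos']); w=(R.inv()*T).as_rotvec(degrees=True)
    print('t',round(s['clock'],2),'pos',s['eef_pos'].round(1),'rpy',np.degrees(s['tcp_rot']).round(1),'F',s['contact_force'].round(1),'open',round(s['opening'],3))
    print('shift',d.round(1),'rot',w.round(1),'rows',round(max(np.linalg.norm(d)/41.7,np.linalg.norm(w)/7.16),1)); print('q',s['qpos'].round(2))
E
python3 -c "
from h import *
to([498.3,-225.4,230],22.8);to([498.3,-225.4,230],-23)"
```

```text
t 0.15 pos [ 242.  -575.9  230.7] rpy [-179.9   -0.    22.8] F [ 0.4 -0.1 -0.4] open 1.003
shift [ 372.1 -223.8    1. ] rot [-0.1 -0.  -0. ] rows 10.4
q [-1.18  0.35  1.63  0.    1.16 -0.  ]
t 0.15 pos [ 242.  -575.9  230.7] rpy [-179.9   -0.    22.8] F [ 0.4 -0.1 -0.4] open 1.003
shift [ 372.1 -223.8    1. ] rot [-0.1  0.  45.8] rows 10.4
q [-1.18  0.35  1.63  0.    1.16 -0.  ]
```

```bash
python3 -m jog '0 34 -20 0 0 0 0;0 34 -20 0 0 0 0;0 34 -20 0 0 0 0;0 34 -20 0 0 0 0;0 34 -20 0 0 0 0'; python3 -m jog '0 34 -20 0 0 0 0;0 34 -20 0 0 0 0;0 34 -20 0 0 0 0;0 34 -20 0 0 0 0;0 34 -20 0 0 0 0';python3 -c "
from h import *
to([498.3,-225.4,230],-23)"
```

```text
clock: 0.57
eef_pos: [359.0, -418.3, 228.7]
tcp_rot: [-3.141, 0.002, 0.388]
contact_force: [0.9, -0.7, 0.3]
opening: 1.002
clock: 0.98
eef_pos: [482.0, -252.6, 228.0]
tcp_rot: [-3.141, 0.003, 0.386]
contact_force: [1.1, -0.6, -0.1]
opening: 1.002
t 0.98 pos [ 482.  -252.6  228. ] rpy [-1.799e+02  1.000e-01  2.210e+01] F [ 1.1 -0.6 -0.1] open 1.002
shift [ 25.4 -19.1  -2.1] rot [ 0.   0.2 45.1] rows 6.3
q [-0.48  0.23  1.81 -0.    1.1   0.7 ]
```

```bash
python3 -m jog '0 13 -10 0 0 0 0;0 11 -9 0 0 0 7;0 0 0 0 0 0 7;0 0 0 0 0 0 7;0 0 0 0 0 0 7'; python3 -m jog '0 0 0 0 0 0 7;0 0 0 0 0 0 7;0 0 0 0 0 0 4;0 0 0 0 0 0 0';python3 -c "
from h import *
to([498.3,-225.4,230],-23)
f=optics.grab_frame('wrist');cv2.imwrite('pics/w1.png',f[:,:,::-1])
np.set_printoptions(precision=1,suppress=True)
i=optics.camera_info('wrist')
u=Ro.from_euler('z',-24.7,degrees=True).apply([1,0,0]);h=np.array([498.3,-225.4,0])
print(proj(i,[[498.3,-225.4,133],h-65*u+[0,0,112],h+65*u+[0,0,112]]))"
```

```text
clock: 1.4
eef_pos: [502.2, -215.7, 227.1]
tcp_rot: [-3.139, 0.003, -0.107]
contact_force: [-0.8, -0.5, -0.6]
opening: 1.0
clock: 1.73
eef_pos: [501.9, -214.5, 226.1]
tcp_rot: [-3.14, 0.005, -0.438]
contact_force: [0.0, 0.1, -1.2]
opening: 0.998
t 1.73 pos [ 501.9 -214.5  226.1] rpy [-179.9    0.3  -25.1] F [ 0.   0.1 -1.2] open 0.998
shift [ 1.3 11.4 -3.9] rot [-0.1  0.3 -2.1] rows 0.3
q [-0.41  0.24  1.81  0.    1.1   1.6 ]
[[340.2 237.1]
 [337.7 309.8]
 [340.2 131.2]]
```

View pics/w1.png

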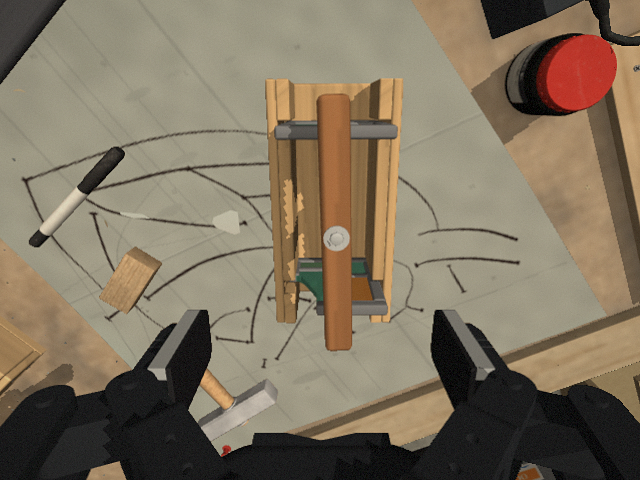

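The wrist view has the hub at (336,238), predicted (340,237), so they agree within about 2.6 mm. The broken panel is confirmed as the lower one, missing its left corner. Next I descend and pinch the bar at the hub.

```bash
python3 -m jog '0 1 10 30 0 0 2;0 0 0 30 0 0 0;0 0 0 30 0 0 0;0 0 0 28 0 0 0;0 0 0 0 0 0 0';python3 -c "
from h import *
to([498.3,-225.4,107],-23)"
```

```text
clock: 2.2
eef_pos: [500.5, -225.3, 106.9]
tcp_rot: [-3.14, -0.002, -0.455]
contact_force: [-1.4, 0.1, 0.5]
opening: 0.999
t 2.2 pos [ 500.5 -225.3  106.9] rpy [-1.799e+02 -1.000e-01 -2.600e+01] F [-1.4  0.1  0.5] open 0.999
shift [-2.   1.1 -0.1] rot [-0.1 -0.1 -3. ] rows 0.4
q [-0.43  0.39  1.9   0.    0.85  1.6 ]
```

```bash
python3 -m jog '150 -2 1 0 0 0 -3;200 0 0 0 0 0 0;220 0 0 0 0 0 0;220 0 0 0 0 0 0;220 0 0 0 0 0 0' 25;python3 -m jog '220 0 0 0 0 0 0;220 0 0 0 0 0 0';python3 -c "
from h import *
to([498.3,-225.4,107],65)"
```

```text
clock: 2.62
eef_pos: [499.0, -225.7, 109.5]
tcp_rot: [-3.14, -0.002, -0.396]
contact_force: [-0.1, 0.6, 0.2]
opening: 0.298
clock: 2.78
eef_pos: [499.8, -224.2, 110.2]
tcp_rot: [-3.138, -0.003, -0.398]
contact_force: [-0.1, -7.6, -15.2]
opening: 0.225
t 2.78 pos [ 499.8 -224.2  110.2] rpy [-179.8   -0.2  -22.8] F [ -0.1  -7.6 -15.2] open 0.225
shift [-0.9  1.7  3.2] rot [ -0.1  -0.3 -87.8] rows 12.3
q [-0.43  0.38  1.9   0.01  0.85  1.54]
```

```bash
python3 -m jog '220 0 0 0 0 0 -7;220 0 0 0 0 0 -7;220 0 0 0 0 0 -7;220 0 0 0 0 0 -7' ;python3 -c "
from h import *
to([498.3,-225.4,107],65)"
```

```text
clock: 3.12
eef_pos: [499.9, -223.6, 110.1]
tcp_rot: [-3.139, -0.005, 0.1]
contact_force: [2.0, 1.3, -7.3]
opening: 0.23
t 3.12 pos [ 499.9 -223.6  110.1] rpy [-179.9   -0.3    5.7] F [ 2.   1.3 -7.3] open 0.23
shift [-1.8  1.6  3.1] rot [  0.   -0.3 -59.3] rows 8.3
q [-0.43  0.38  1.9   0.01  0.85  1.04]
```

```bash
python3 -m jog '220 0 0 0 0 0 -7;220 0 0 0 0 0 -7;220 0 0 0 0 0 -7;220 0 0 0 0 0 -7;220 0 0 0 0 0 -7' ;python3 -m jog '220 0 0 0 0 0 -7;220 0 0 0 0 0 -7;220 0 0 0 0 0 -5;220 0 0 0 0 0 0' ;python3 -c "
from h import *
to([498.3,-225.4,107],65)"
```

```text
clock: 3.53
eef_pos: [499.5, -222.8, 110.1]
tcp_rot: [-3.141, -0.005, 0.725]
contact_force: [1.4, 1.0, -7.3]
opening: 0.223
clock: 3.87
eef_pos: [499.2, -222.4, 110.1]
tcp_rot: [3.14, -0.005, 1.072]
contact_force: [1.7, -0.5, -7.4]
opening: 0.224
t 3.87 pos [ 499.2 -222.4  110.1] rpy [179.9  -0.3  61.4] F [ 1.7 -0.5 -7.4] open 0.224
shift [-3.   0.7  3.1] rot [ 0.1 -0.3 -3.6] rows 0.5
q [-0.43  0.38  1.91  0.01  0.85  0.07]
```

```bash
python3 -m jog '130 0 0 0 0 0 0;130 0 0 0 0 0 0;130 0 0 0 0 0 0;60 0 0 -30 0 0 0;0 0 0 -35 0 0 0' ;python3 -m jog '0 0 0 -35 0 0 0;0 0 0 -15 0 0 -3;0 0 0 0 0 0 0' ;python3 -c "
from h import *
to([498.3,-225.4,220],65.3)
i=optics.camera_info('wrist')
f=optics.grab_frame('wrist');cv2.imwrite('pics/w2.png',f[:,:,::-1])"
```

```text
clock: 4.28
eef_pos: [496.2, -221.6, 172.6]
tcp_rot: [-3.134, -0.004, 1.06]
contact_force: [0.8, 0.3, -0.9]
opening: 0.756
clock: 4.53
eef_pos: [499.0, -223.2, 231.8]
tcp_rot: [3.14, -0.005, 1.108]
contact_force: [0.3, -0.7, -0.6]
opening: 0.999
t 4.53 pos [ 499.  -223.2  231.8] rpy [179.9  -0.3  63.5] F [ 0.3 -0.7 -0.6] open 0.999
shift [-2.3  0.3 11.8] rot [ 0.1 -0.3 -1.8] rows 0.3
q [-0.43  0.23  1.8   0.01  1.11  0.03]
```

View pics/w2.png

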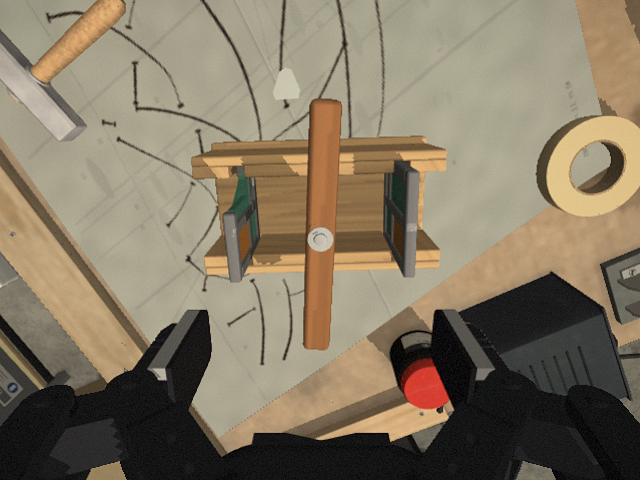

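The button now lies between the panels, with the hub at (320,239). The broken panel's top edge is at left, about (234,245), and the whole panel's at right, about (409,220). I'll zoom in to locate both.

```bash
python3 -c "
from h import *
crop('pics/w2.png','pics/w2c.png',190,130,260,160,3)
i=optics.camera_info('wrist')
np.set_printoptions(precision=1,suppress=True)
print(proj(i,[[439.2,-198.2,112],[557.3,-252.6,112]]), onz(i,(320,239),133))
"
```

```text
[[230.3 236.6]
 [412.2 230.8]] [ 498.9 -222.4  133. ]
```

View pics/w2c.png

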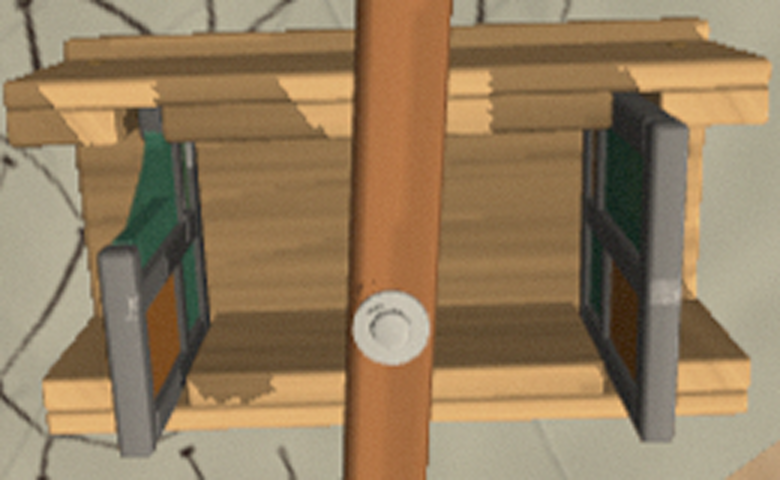

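```bash
python3 -c "
from h import *
i=optics.camera_info('wrist')
np.set_printoptions(precision=1,suppress=True)
W=lambda x,y:onz(i,(190+(x+.5)/3-.5,130+(y+.5)/3-.5),112)
w1=(W(652,125)+W(686,125))/2;w2=(W(673,440)+W(640,440))/2
b1=(W(102,250)+W(138,250))/2;b2=(W(121,455)+W(153,455))/2
for a,b in((w1,w2),(b1,b2)):
  d=a-b;L=np.linalg.norm(d);print(a,b,L,np.degrees(np.arctan2(d[1],d[0])), 'mid',b+d/L*40)
m=b2+(b1-b2)/np.linalg.norm(b1-b2)*40
to([m[0],m[1],125],65.3)
"
```

```text
[ 573.8 -213.6  112. ] [ 541.4 -284.2  112. ] 77.66949037484986 65.32827479224366 mid [ 558.  -247.8  112. ]
[ 447.7 -183.   112. ] [ 424.5 -230.1  112. ] 52.4578796689315 63.81069743048707 mid [ 442.2 -194.2  112. ]
t 4.58 pos [ 498.9 -223.1  230.8] rpy [179.9  -0.3  63.3] F [0.4 0.3 0.8] open 1.0
shift [ -0.1 -63.8 105.7] rot [ 0.1 -0.3 -2. ] rows 3.0
q [-0.4  0.2  1.8  0.   1.1  0. ]
```

```bash
python3 -m jog '130 0 -30 15 0 0 -2;130 0 -32 20 0 0 0;130 0 0 25 0 0 0;130 0 0 0 0 0 0' ;python3 -c "
from h import *
to([441,-196,86],65.3)
i=optics.camera_info('wrist')
f=optics.grab_frame('wrist');cv2.imwrite('pics/w3.png',f[:,:,::-1])"
```

```text
clock: 4.92
eef_pos: [441.6, -195.3, 167.3]
tcp_rot: [3.137, -0.005, 1.132]
contact_force: [-0.8, 0.9, 0.5]
opening: 0.496
t 4.92 pos [ 441.6 -195.3  167.3] rpy [179.7  -0.3  64.8] F [-0.8  0.9  0.5] open 0.496
shift [-1.3 -0.6 81.3] rot [ 0.3 -0.3 -0.5] rows 2.0
q [-0.42  0.21  2.    0.01  0.93  0.01]
```

View pics/w3.png

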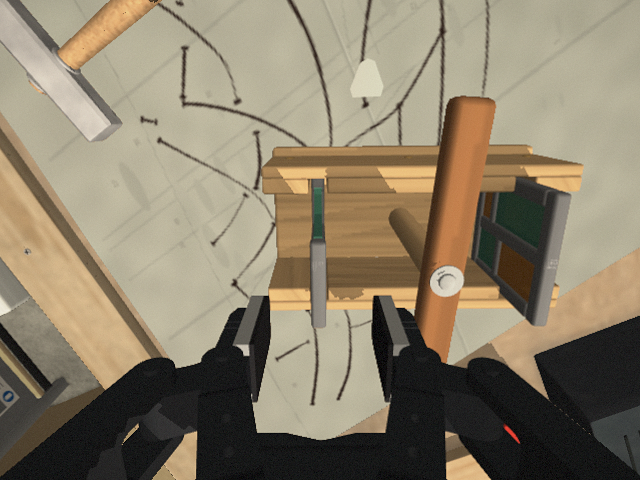

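The broken panel is centred between the pads, column 318 against about 321 for the fingers. I descend and grip it.

```bash
python3 -m jog '130 -1 0 27 0 0 0;130 0 0 27 0 0 0;130 0 0 26 0 0 0;130 0 0 0 0 0 0' ;python3 -c "
from h import *
to([441,-196,86],65.3)"; python3 -m jog '220 0 0 0 0 0 0;220 0 0 0 0 0 0;220 0 0 0 0 0 0;220 0 0 0 0 0 0;220 0 0 0 0 0 0' 40;  python3 -c "
from h import *
to([441,-196,200],65.3)"
```

```text
clock: 5.3
eef_pos: [446.7, -198.3, 89.6]
tcp_rot: [3.131, -0.005, 1.126]
contact_force: [-1.6, 1.3, -0.2]
opening: 0.491
t 5.3 pos [ 446.7 -198.3   89.6] rpy [179.4  -0.3  64.5] F [-1.6  1.3 -0.2] open 0.491
shift [-0.4 -6.2  3.5] rot [ 0.6 -0.3 -0.8] rows 0.2
q [-0.42  0.33  2.05  0.01  0.75  0.02]
clock: 5.72
eef_pos: [444.3, -197.3, 92.7]
tcp_rot: [3.141, -0.005, 1.123]
contact_force: [-1.7, 0.7, -1.3]
opening: 0.138
t 5.72 pos [ 444.3 -197.3   92.7] rpy [180.   -0.3  64.4] F [-1.7  0.7 -1.3] open 0.138
shift [   0.3   -3.4 -107.3] rot [ 0.  -0.3 -0.9] rows 2.6
q [-0.42  0.33  2.04  0.01  0.77  0.02]
```

```bash
python3 -m jog '170 0 0 0 0 0 0;170 0 -3 5 0 0 0;170 0 0 5 0 0 0;170 0 0 0 0 0 0';python3 -c "
from h import *
to([441,-196,82],65.3)"
```

```text
clock: 6.05
eef_pos: [445.5, -197.7, 86.2]
tcp_rot: [3.131, -0.005, 1.123]
contact_force: [0.4, 1.1, -0.5]
opening: 0.334
t 6.05 pos [ 445.5 -197.7   86.2] rpy [179.4  -0.3  64.3] F [ 0.4  1.1 -0.5] open 0.334
shift [-0.5 -4.8  4.1] rot [ 0.6 -0.3 -1. ] rows 0.2
q [-0.42  0.34  2.05  0.01  0.74  0.02]
```

```bash
python3 -m jog '170 0 -4 8 0 0 0;220 0 -1 3 0 0 0;220 0 0 0 0 0 0;220 0 0 0 0 0 0;220 0 0 0 0 0 0' 40;python3 -m jog '220 0 0 0 0 0 0;220 0 0 0 0 0 0';python3 -c "
from h import *
to([441,-196,82],65.3)"
```

```text
clock: 6.47
eef_pos: [440.6, -195.2, 73.4]
tcp_rot: [3.132, -0.005, 1.123]
contact_force: [0.2, -0.3, -0.5]
opening: 0.138
clock: 6.63
eef_pos: [440.7, -195.3, 73.4]
tcp_rot: [3.132, -0.005, 1.123]
contact_force: [-0.3, -0.3, -0.5]
opening: 0.139
t 6.63 pos [ 440.7 -195.3   73.4] rpy [179.4  -0.3  64.3] F [-0.3 -0.3 -0.5] open 0.139
shift [-0.5  0.7 -8.6] rot [ 0.6 -0.3 -1. ] rows 0.2
q [-0.42  0.35  2.07  0.01  0.71  0.02]
```

220 counts is only the commanded gap (about 11.7 mm), so the panel isn't clamped yet. I'll raise slightly and close fully.

```bash
python3 -m jog '220 0 0 -6 0 0 0;255 0 0 0 0 0 0;255 0 0 0 0 0 0;255 0 0 0 0 0 0' 40;python3 -m jog '255 0 0 0 0 0 0';python3 -c "
from h import *
to([441,-196,82],65.3)"
```

```text
clock: 6.97
eef_pos: [440.9, -195.4, 80.7]
tcp_rot: [3.131, -0.005, 1.123]
contact_force: [0.5, -0.3, -2.1]
opening: 0.098
clock: 7.05
eef_pos: [440.8, -195.4, 80.8]
tcp_rot: [3.131, -0.005, 1.123]
contact_force: [-0.2, 0.4, -2.0]
opening: 0.097
t 7.05 pos [ 440.8 -195.4   80.8] rpy [179.4  -0.3  64.3] F [-0.2  0.4 -2. ] open 0.097
shift [-0.5  0.4 -1.2] rot [ 0.6 -0.3 -1. ] rows 0.2
q [-0.42  0.34  2.06  0.01  0.72  0.02]
```

```bash
python3 -m jog '255 0 0 -10 0 0 0;255 0 0 -15 0 0 0;255 0 0 -20 0 0 0;255 0 0 -20 0 0 0;255 0 0 -20 0 0 0' 60;python3 -m jog '255 0 0 -20 0 0 0;255 0 0 -25 0 0 0;255 0 0 0 0 0 0';python3 -c "
from h import *
to([525,235,215],108)
f=optics.grab_frame('side');cv2.imwrite('pics/d4.png',f[:,:,::-1])"
```

```text
clock: 7.47
eef_pos: [438.5, -194.8, 167.3]
tcp_rot: [3.136, -0.005, 1.123]
contact_force: [1.0, 0.7, -1.3]
opening: 0.093
clock: 7.72
eef_pos: [439.6, -195.6, 220.0]
tcp_rot: [3.129, -0.005, 1.123]
contact_force: [1.9, -0.7, -0.9]
opening: 0.095
t 7.72 pos [ 439.6 -195.6  220. ] rpy [179.3  -0.3  64.3] F [ 1.9 -0.7 -0.9] open 0.095
shift [ 425.1 -109.5    5.8] rot [  0.8  -0.  -43.7] rows 10.5
q [-0.43  0.13  1.95  0.01  1.04  0.02]
```

View pics/d4.png

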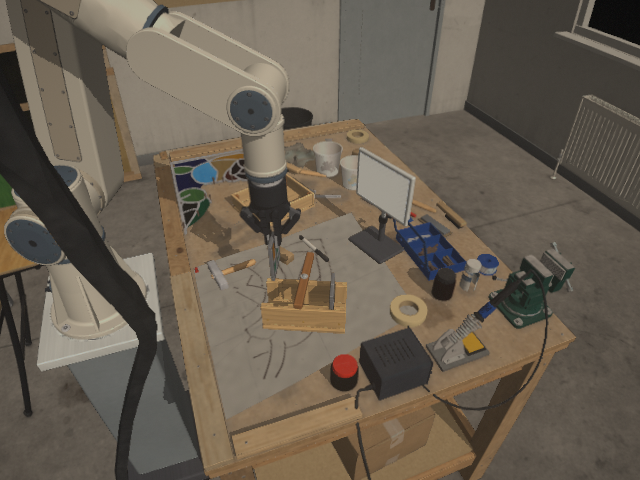

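The broken panel is out and firmly held, and the whole panel remains in the rack. I carry it over the crate.

```bash
python3 -m jog '255 25 -6 0 0 0 0;255 38 -9 0 0 0 0;255 38 -9 0 0 0 0;255 38 -9 0 0 0 0;255 38 -9 0 0 0 0';python3 -m jog '255 38 -9 0 0 0 0;255 38 -9 0 0 0 0;255 38 -9 0 0 0 0;255 38 -9 0 0 0 0;255 38 -9 0 0 0 0';python3 -c "
from h import *
to([541,248,200],108)"
```

```text
clock: 8.18
eef_pos: [476.3, -17.6, 216.9]
tcp_rot: [3.131, -0.002, 1.113]
contact_force: [1.2, -0.9, -1.5]
opening: 0.098
clock: 8.6
eef_pos: [516.8, 182.0, 212.6]
tcp_rot: [3.135, 0.002, 1.112]
contact_force: [1.3, -1.0, -0.3]
opening: 0.094
t 8.6 pos [516.8 182.  212.6] rpy [1.796e+02 1.000e-01 6.370e+01] F [ 1.3 -1.  -0.3] open 0.094
shift [69.9 -7.6 12.4] rot [  0.3   0.2 -44.3] rows 6.2
q [ 0.34  0.25  1.82 -0.01  1.07  0.8 ]
```

```bash
python3 -m jog '255 33 -4 0 0 0 0;255 33 -4 0 0 0 0;255 0 0 0 0 0 -7;255 0 0 0 0 0 -7;255 0 0 0 0 0 -7';python3 -m jog '255 0 0 0 0 0 -7;255 0 0 0 0 0 -7;255 0 0 0 0 0 -7;255 0 0 0 7 0 0;255 0 0 0 7 0 0';python3 -m jog '255 0 0 0 7 0 0;255 0 0 0 7 0 0;255 0 0 0 7 0 0;255 0 0 0 5 0 0;255 0 0 0 0 0 0';python3 -c "
from h import *
to([541,248,200],108,40);to([541,248,64],108,40)
f=optics.grab_frame('scene');cv2.imwrite('pics/s5.png',f[:,:,::-1])"
```

```text
clock: 9.02
eef_pos: [537.1, 257.2, 206.4]
tcp_rot: [-3.141, 0.005, 1.489]
contact_force: [0.1, -0.4, -1.9]
opening: 0.093
clock: 9.43
eef_pos: [529.0, 255.7, 201.2]
tcp_rot: [-2.881, 0.004, 1.873]
contact_force: [2.0, 0.6, -1.4]
opening: 0.09
clock: 9.85
eef_pos: [528.4, 255.1, 196.0]
tcp_rot: [-2.402, 0.004, 1.874]
contact_force: [-0.5, -0.3, -4.0]
opening: 0.099
t 9.85 pos [528.4 255.1 196. ] rpy [-137.6    0.2  107.4] F [-0.5 -0.3 -4. ] open 0.099
shift [-10.6   4.7  -9.6] rot [-2.4 -0.3 -0.6] rows 0.4
q [0.41 0.76 1.24 0.07 1.88 0.1 ]
t 9.85 pos [528.4 255.1 196. ] rpy [-137.6    0.2  107.4] F [-0.5 -0.3 -4. ] open 0.099
shift [-10.1  96.3  90.9] rot [-2.4 -0.3 -0.6] rows 3.2
q [0.41 0.76 1.24 0.07 1.88 0.1 ]
```

View pics/s5.png

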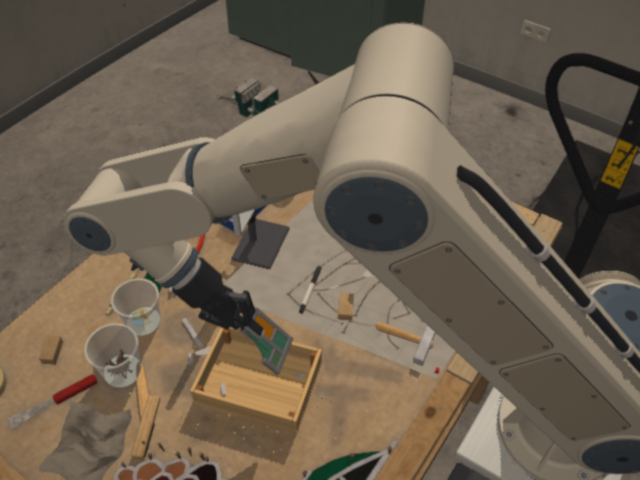

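The panel is tilted over the crate, bottom corner near (278,368). I lower it to just above the floor and then feel for contact.

```bash
python3 -m jog '255 -4 25 22 -2 0 0;255 -3 25 23 0 0 0;255 -3 20 18 0 0 0;255 0 10 9 0 0 0;255 0 0 0 0 0 0';python3 -c "
from h import *
to([541,248,64],108,40)"
```

```text
clock: 10.32
eef_pos: [546.1, 250.1, 87.2]
tcp_rot: [-2.462, 0.003, 1.875]
contact_force: [-0.9, -1.4, -1.2]
opening: 0.097
t 10.32 pos [546.1 250.1  87.2] rpy [-141.     0.2  107.4] F [-0.9 -1.4 -1.2] open 0.097
shift [-0.4 10.3 21.5] rot [ 1.  -0.2 -0.6] rows 0.6
q [0.4  0.85 1.28 0.06 1.68 0.08]
```

```bash
python3 -m jog '255 0 5 9 0 0 0;255 0 3 5 0 0 0;255 0 2 3 0 0 0';python3 -m jog '255 0 1.5 2 0 0 0;255 0 1.5 2 0 0 0;255 0 0 0 0 0 0'
```

```text
clock: 10.57
eef_pos: [543.7, 250.0, 70.3]
tcp_rot: [-2.468, 0.003, 1.875]
contact_force: [-0.3, 0.9, -1.7]
opening: 0.094
clock: 10.82
eef_pos: [543.9, 250.6, 66.7]
tcp_rot: [-2.471, 0.002, 1.876]
contact_force: [0.6, 0.0, -1.0]
opening: 0.093
```

```bash
python3 -m jog '255 0 1.5 2 0 0 0;255 0 1.5 2 0 0 0';python3 -m jog '255 0 1.5 2 0 0 0;255 0 0 0 0 0 0'
```

```text
clock: 10.98
eef_pos: [544.8, 250.9, 63.3]
tcp_rot: [-2.474, 0.002, 1.876]
contact_force: [4.0, 0.1, 12.3]
opening: 0.095
clock: 11.15
eef_pos: [545.2, 251.0, 64.0]
tcp_rot: [-2.473, 0.002, 1.876]
contact_force: [-0.3, -1.1, -0.8]
opening: 0.096
```

Contact came at TCP z of about 63 mm, 12 N. I open part-way so the panel settles on the lower finger, then withdraw along the tool axis.

```bash
python3 -m jog '220 0 0 0 0 0 0;200 0 0 0 0 0 0;180 0 0 0 0 0 0;180 0 0 0 0 0 0';python3 -c "
from h import *
to([541,248,64],108,40)
f=optics.grab_frame('wrist');cv2.imwrite('pics/w6.png',f[:,:,::-1])
f=optics.grab_frame('side');cv2.imwrite('pics/d6.png',f[:,:,::-1])
crop('pics/d6.png','pics/d6c.png',210,140,130,100,5)"
```

```text
clock: 11.48
eef_pos: [545.9, 251.3, 64.5]
tcp_rot: [-2.475, 0.002, 1.876]
contact_force: [1.0, -0.6, 0.7]
opening: 0.292
t 11.48 pos [545.9 251.3  64.5] rpy [-1.418e+02  1.000e-01  1.075e+02] F [ 1.  -0.6  0.7] open 0.292
shift [-1.7 -4.2  3.9] rot [ 1.8 -0.3 -0.5] rows 0.3
q [0.4  0.87 1.29 0.06 1.64 0.08]
```

View pics/w6.png

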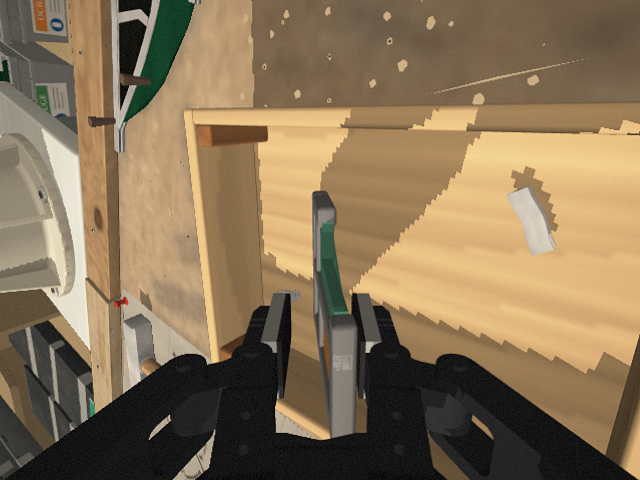

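View pics/d6c.png

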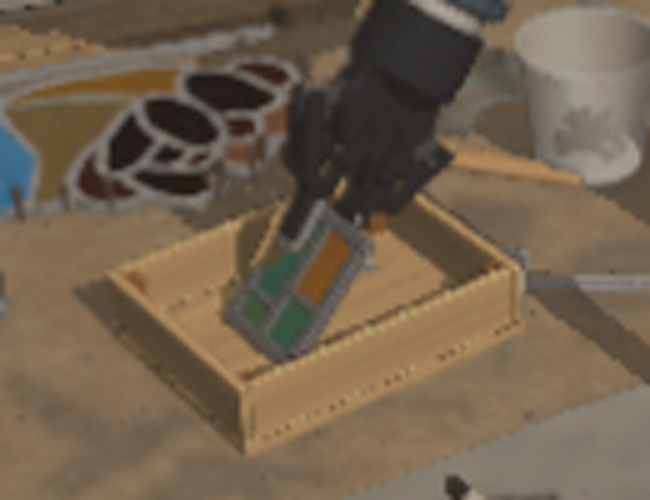

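The panel stands with its bottom edge on the crate floor and leans on the outer finger. I open further and draw back.

```bash
python3 -m jog '150 0 0 0 0 0 0;130 0 0 -4 0 0 0;130 0 0 -8 0 0 0;130 0 0 -8 0 0 0';python3 -m jog '130 0 0 -8 0 0 0;130 0 0 -10 0 0 0;130 0 0 -10 0 0 0';python3 -c "
from h import *
to([541,248,64],108,40)
f=optics.grab_frame('wrist');cv2.imwrite('pics/w7.png',f[:,:,::-1])"
```

```text
clock: 11.92
eef_pos: [556.9, 254.7, 79.8]
tcp_rot: [-2.471, 0.002, 1.876]
contact_force: [0.4, 0.4, -1.1]
opening: 0.49
clock: 12.17
eef_pos: [575.4, 260.6, 104.4]
tcp_rot: [-2.471, 0.002, 1.876]
contact_force: [0.3, 0.8, -0.1]
opening: 0.492
t 12.17 pos [575.4 260.6 104.4] rpy [-1.416e+02  1.000e-01  1.075e+02] F [ 0.3  0.8 -0.1] open 0.492
shift [-1.6 -3.6 54.4] rot [ 1.6 -0.2 -0.5] rows 1.3
q [0.39 0.87 1.19 0.05 1.75 0.08]
```

View pics/w7.png

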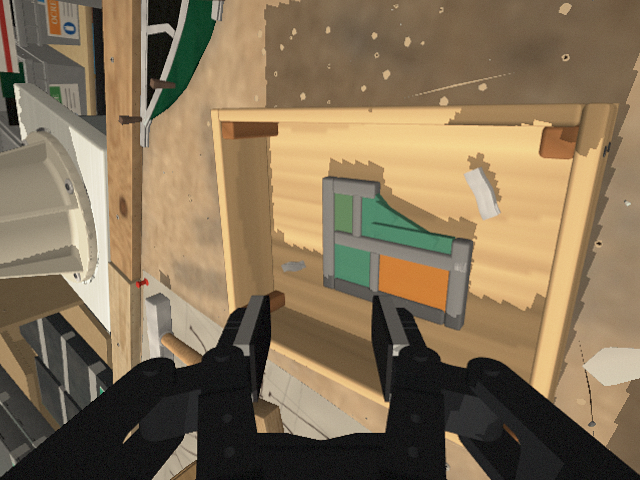

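The broken panel lies flat inside the crate at about (400,255), with the fingers clear. Next is the whole panel.

```bash
python3 -m jog '130 0 -10 -35 0 0 0;130 0 -15 -30 -7 0 0;130 0 -15 -20 -7 0 0;130 0 0 0 -7 0 0;130 0 0 0 -7 0 0';python3 -m jog '130 0 0 0 -7 0 0;130 0 0 0 -3 0 3;130 0 0 0 0 0 7;130 0 0 0 0 0 7;130 0 0 0 0 0 7';python3 -m jog '130 0 0 0 0 0 7;130 0 0 0 0 0 7;130 0 0 0 0 0 4;130 0 0 0 0 0 0';python3 -c "
from h import *
to([557.5,-250,210],65)"
```

```text
clock: 12.63
eef_pos: [600.1, 268.2, 194.9]
tcp_rot: [-2.959, 0.002, 1.875]
contact_force: [-0.5, 0.2, -0.6]
opening: 0.49
clock: 13.05
eef_pos: [599.5, 268.5, 205.0]
tcp_rot: [3.13, -0.003, 1.447]
contact_force: [0.1, -1.0, -0.4]
opening: 0.491
clock: 13.38
eef_pos: [600.1, 268.8, 208.6]
tcp_rot: [3.129, -0.009, 1.116]
contact_force: [-0.6, -0.2, -0.1]
opening: 0.493
t 13.38 pos [600.1 268.8 208.6] rpy [179.3  -0.5  64. ] F [-0.6 -0.2 -0.1] open 0.493
shift [-484.8  189.5   -3.5] rot [ 0.7 -0.5 -1. ] rows 12.5
q [ 0.42  0.42  1.59 -0.    1.12  0.88]
```

```bash
python3 -m jog '130 -37 14.6 0 0 0 -1;130 -37 14.6 0 0 0 0;130 -37 14.6 0 0 0 0;130 -37 14.6 0 0 0 0;130 -37 14.6 0 0 0 0';python3 -m jog '130 -37 14.6 0 0 0 0;130 -37 14.6 0 0 0 0;130 -37 14.6 0 0 0 0;130 -37 14.6 0 0 0 0;130 -37 14.6 0 0 0 0';python3 -m jog '130 -37 14.6 0 0 0 0;130 -37 14.6 0 0 0 0;130 0 0 0 0 0 0';python3 -c "
from h import *
to([557.5,-250,167],65)"
```

```text
clock: 13.8
eef_pos: [589.9, 72.2, 209.6]
tcp_rot: [3.127, -0.014, 1.159]
contact_force: [0.8, -0.0, -0.4]
opening: 0.489
clock: 14.22
eef_pos: [583.0, -135.9, 211.1]
tcp_rot: [3.124, -0.015, 1.175]
contact_force: [1.0, 0.1, 0.6]
opening: 0.488
clock: 14.47
eef_pos: [580.9, -225.9, 212.4]
tcp_rot: [3.12, -0.012, 1.181]
contact_force: [0.2, -1.0, 0.5]
opening: 0.493
t 14.47 pos [ 580.9 -225.9  212.4] rpy [178.8  -0.7  67.7] F [ 0.2 -1.   0.5] open 0.493
shift [-31.7 -13.4  44.7] rot [ 1.2 -0.7  2.6] rows 1.4
q [-0.38  0.36  1.67  0.01  1.09  0.  ]
```

```bash
python3 -m jog '130 -31 -13.4 20 1.2 -0.7 2.6;130 0 0 22 0 0 0;130 0 0 0 0 0 0';python3 -c "
from h import *
to([557.5,-250,82],65.3)
i=optics.camera_info('wrist')
print(proj(i,[[557.5,-250,112]]))
f=optics.grab_frame('wrist');cv2.imwrite('pics/w8.png',f[:,:,::-1])"
```

```text
clock: 14.72
eef_pos: [558.7, -253.3, 171.9]
tcp_rot: [3.137, -0.001, 1.136]
contact_force: [-0.5, 0.3, -0.2]
opening: 0.489
t 14.72 pos [ 558.7 -253.3  171.9] rpy [179.7  -0.   65.1] F [-0.5  0.3 -0.2] open 0.489
shift [ 2.4 -2.8 89.9] rot [ 0.3 -0.  -0.2] rows 2.2
q [-0.43  0.39  1.72  0.    1.03  0.01]
[[315.74490158 256.65812315]]
```

View pics/w8.png

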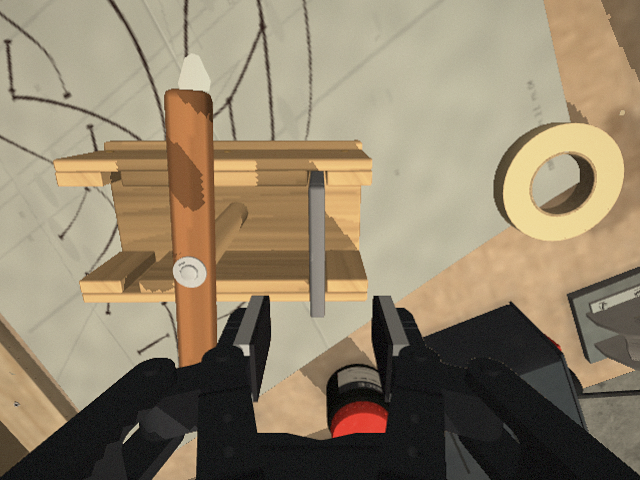

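```bash
python3 -c "
from h import *
i=optics.camera_info('wrist')
a=onz(i,(317,171.5),112);b=onz(i,(317.5,317),112);print(a,b,np.linalg.norm(a-b),(a+b)/2)
m=(a+b)/2
to([m[0],m[1],80],65.3)"
```

```text
[ 578.96329231 -207.36981562  112.        ] [ 542.31208716 -286.70869431  112.        ] 87.39547191582605 [ 560.63768974 -247.03925496  112.        ]
t 14.77 pos [ 559.3 -253.6  173.7] rpy [179.7  -0.   65.1] F [-0.6  0.6  0.6] open 0.49
shift [ 6.5 -2.1 93.7] rot [ 0.3 -0.  -0.2] rows 2.3
q [-0.43  0.39  1.71 -0.    1.03  0.01]
```

```bash
python3 -m jog '130 3 -2 27 0.3 0 0;130 0 -1 27 0 0 0;130 0 -1 24 0 0 0;130 0 0 0 0 0 0' ;python3 -c "
from h import *
to([559.1,-250.2,78],65.3)"
```

```text
clock: 15.1
eef_pos: [562.4, -248.8, 100.5]
tcp_rot: [3.132, -0.001, 1.145]
contact_force: [-2.2, -0.1, 0.2]
opening: 0.49
t 15.1 pos [ 562.4 -248.8  100.5] rpy [179.4  -0.   65.6] F [-2.2 -0.1  0.2] open 0.49
shift [-2.6 -2.7 22.5] rot [ 0.6 -0.   0.3] rows 0.5
q [-0.42  0.48  1.77  0.    0.89  0.01]
```

```bash
python3 -m jog '130 -2 -3 14 0.6 0 0;170 0 -1 8 0 0 0;200 0 0 0 0 0 0;200 0 0 0 0 0 0' ;python3 -c "
from h import *
to([559.1,-250.2,78],65.3)
optics
f=optics.grab_frame('wrist');cv2.imwrite('pics/w9.png',f[:,:,::-1])"
```

```text
clock: 15.43
eef_pos: [561.3, -248.4, 81.7]
tcp_rot: [3.138, -0.001, 1.15]
contact_force: [-0.3, -0.9, -0.3]
opening: 0.214
t 15.43 pos [ 561.3 -248.4   81.7] rpy [ 1.798e+02 -1.000e-01  6.590e+01] F [-0.3 -0.9 -0.3] open 0.214
shift [-2.6 -1.3  3.7] rot [ 0.2 -0.1  0.6] rows 0.1
q [-0.42  0.51  1.77  0.    0.86  0.  ]
```

View pics/w9.png

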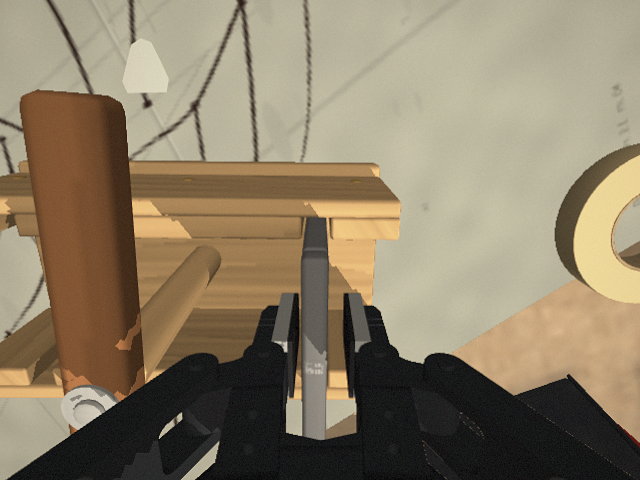

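```bash
python3 -m jog '215 -1 -2 2 0 0 0;255 0 0 0 0 0 0;255 0 0 0 0 0 0;255 0 0 0 0 0 0' 50;python3 -m jog '255 0 0 0 0 0 0' ;python3 -c "
from h import *
to([559.1,-250.2,78],65.3)"
```

```text
clock: 15.82
eef_pos: [559.6, -248.9, 81.9]
tcp_rot: [3.136, -0.001, 1.15]
contact_force: [-0.5, -0.2, -1.9]
opening: 0.097
clock: 15.9
eef_pos: [559.6, -248.9, 82.0]
tcp_rot: [3.136, -0.001, 1.15]
contact_force: [0.0, 0.5, -1.5]
opening: 0.095
t 15.9 pos [ 559.6 -248.9   82. ] rpy [ 1.797e+02 -1.000e-01  6.590e+01] F [ 0.   0.5 -1.5] open 0.095
shift [-1.4  0.   4. ] rot [ 0.3 -0.1  0.6] rows 0.1
q [-0.42  0.5   1.78  0.    0.85 -0.  ]
```

```bash
python3 -m jog '255 0 0 -10 0 0 0;255 0 0 -15 0 0 0;255 0 0 -20 0 0 0;255 0 0 -20 0 0 0;255 0 0 -25 0 0 0' ;python3 -m jog '255 0 0 -25 0 0 0;255 0 0 -20 0 0 0;255 0 0 0 0 0 0' ;python3 -c "
from h import *
to([660,-85,224],65.3); to([660,-85,224],107.4)"
```

```text
clock: 16.32
eef_pos: [556.9, -248.0, 172.4]
tcp_rot: [-3.14, -0.001, 1.15]
contact_force: [-1.0, -0.1, -1.7]
opening: 0.096
clock: 16.57
eef_pos: [559.3, -249.3, 227.2]
tcp_rot: [3.134, -0.001, 1.15]
contact_force: [-0.1, -0.6, -0.6]
opening: 0.097
t 16.57 pos [ 559.3 -249.3  227.2] rpy [ 1.795e+02 -1.000e-01  6.590e+01] F [-0.1 -0.6 -0.6] open 0.097
shift [191.1  24.7   3.6] rot [ 0.5 -0.1  0.6] rows 4.6
q [-0.42  0.33  1.67  0.    1.13 -0.  ]
t 16.57 pos [ 559.3 -249.3  227.2] rpy [ 1.795e+02 -1.000e-01  6.590e+01] F [-0.1 -0.6 -0.6] open 0.097
shift [191.1  24.7   3.6] rot [  0.5   0.1 -41.5] rows 5.8
q [-0.42  0.33  1.67  0.    1.13 -0.  ]
```

```bash
python3 -m jog '255 25 3 0 0 0 0;255 34 4.5 0 0 0 0;255 34 4.5 0 0 0 0;255 34 4.5 0 0 0 0;255 34 4.5 0 0 0 0' ;python3 -m jog '255 25 3 0 0 0 0;255 0 0 0 0 0 -7;255 0 0 0 0 0 -7;255 0 0 0 0 0 -7;255 0 0 0 0 0 -7' ;python3 -m jog '255 0 0 0 0 0 -7;255 0 0 0 0 0 -6;255 0 0 0 0 0 0';python3 -c "
from h import *
to([683.6,-77.4,224],107.4)"
```

```text
clock: 16.98
eef_pos: [644.9, -113.0, 230.4]
tcp_rot: [3.128, 0.001, 1.141]
contact_force: [0.3, -0.6, -0.8]
opening: 0.098
clock: 17.4
eef_pos: [661.4, -81.5, 227.5]
tcp_rot: [3.131, 0.005, 1.642]
contact_force: [-0.5, -0.7, -1.4]
opening: 0.096
clock: 17.65
eef_pos: [660.6, -80.7, 225.6]
tcp_rot: [3.134, 0.007, 1.883]
contact_force: [-0.0, 0.6, -1.7]
opening: 0.095
t 17.65 pos [660.6 -80.7 225.6] rpy [179.6   0.4 107.9] F [-0.   0.6 -1.7] open 0.095
shift [-3.9 22.9  1.8] rot [0.4 0.4 0.5] rows 0.6
q [-0.12  0.42  1.55 -0.    1.16 -0.43]
```

```bash
python3 -m jog '255 -2 10 1 0.4 0.4 0.5;255 -2 9 1 0 0 0;255 0 4 0 0 0 0;255 0 0 0 0 0 0';python3 -c "
from h import *
to([683.6,-77.4,224],107.4)
for n in ('scene','side','wrist'):
  f=optics.grab_frame(n);cv2.imwrite('pics/%s10.png'%n,f[:,:,::-1])
crop('pics/side10.png','pics/d10c.png',290,120,160,150,4)
crop('pics/scene10.png','pics/s10c.png',190,100,160,150,4)"
```

```text
clock: 17.98
eef_pos: [683.9, -77.5, 222.3]
tcp_rot: [-3.14, -0.001, 1.863]
contact_force: [-0.4, 0.1, -1.6]
opening: 0.095
t 17.98 pos [683.9 -77.5 222.3] rpy [-1.799e+02 -1.000e-01  1.068e+02] F [-0.4  0.1 -1.6] open 0.095
shift [ 0.2 -0.3 -1.7] rot [-0.1 -0.1 -0.6] rows 0.1
q [-0.12  0.46  1.49  0.    1.19 -0.41]
```

View pics/d10c.png

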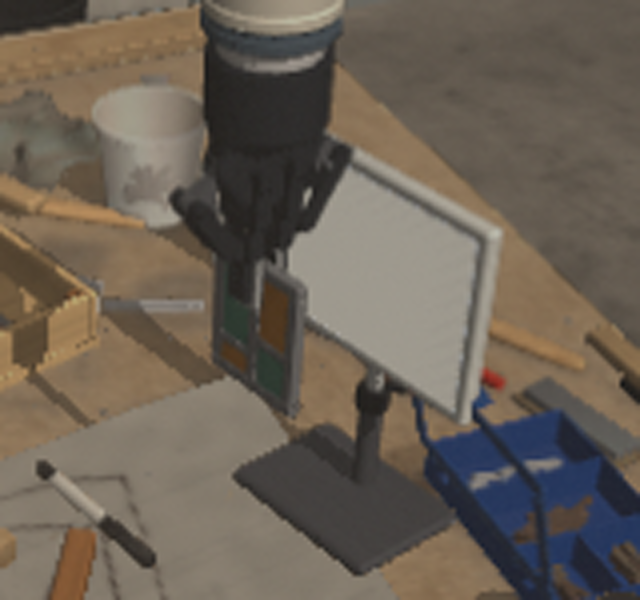

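View pics/s10c.png

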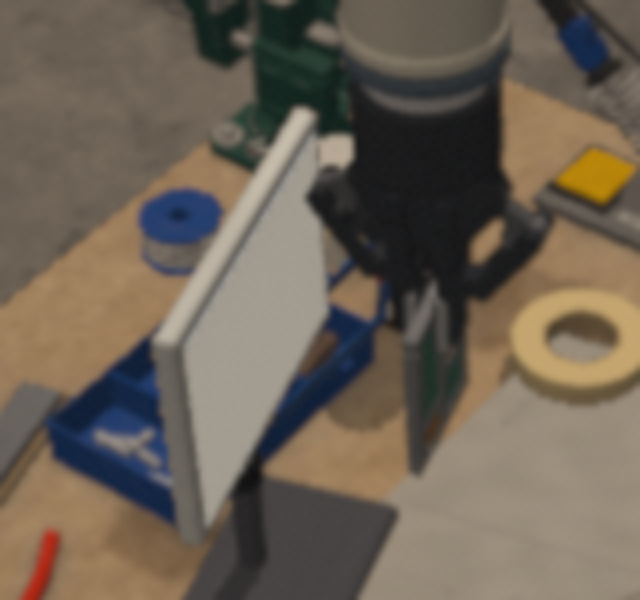

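View pics/wrist10.png

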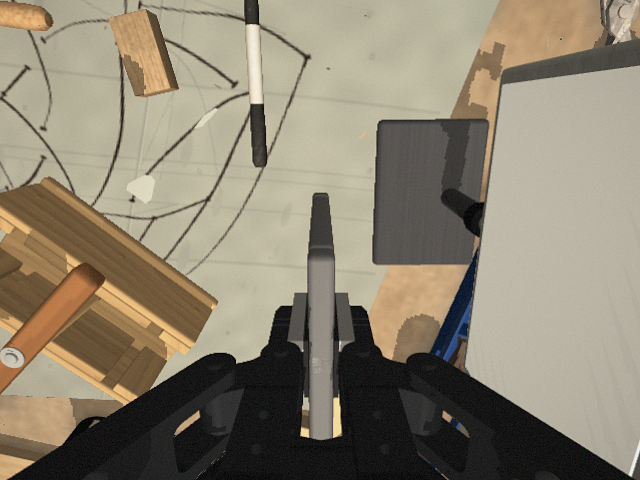

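View pics/scene10.png

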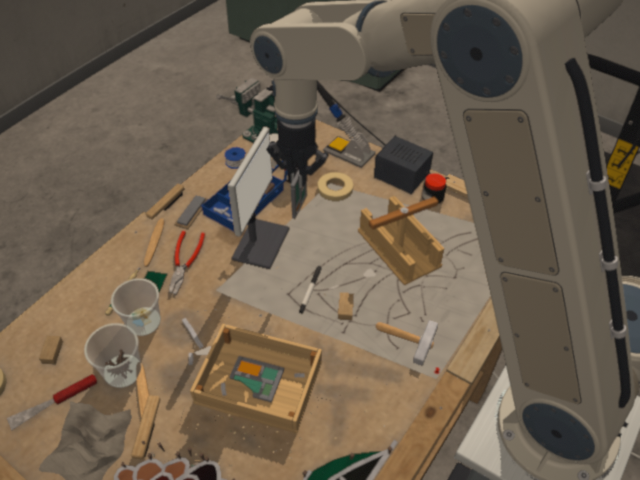

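```bash
python3 - <<'E'
from h import *
np.set_printoptions(precision=1,suppress=True)
a=optics.camera_info('scene');b=optics.camera_info('side')
S=lambda x,y:(190+(x+.5)/4-.5,100+(y+.5)/4-.5)
D=lambda x,y:(290+(x+.5)/4-.5,120+(y+.5)/4-.5)
p1,e1=tri(a,S(416,473),b,D(213,362));p2,e2=tri(a,S(463,383),b,D(295,415))
print(p1,e1,p2,e2)
c=(p1+p2)/2; c[2]+=50; d=p2-p1; print('centre',c,'width',np.linalg.norm(d),'yaw width',np.degrees(np.arctan2(d[1],d[0])))
f=np.array([779,-47.5,203.9]);u=Ro.from_euler('z',17.4,degrees=True)
print('panel in light frame',u.inv().apply(c-f), 'from TCP',u.inv().apply(np.array([683.9,-77.5,202.3])-f))
E
```

```text
[671.1 -45.9 154.1] 2.262633776370102 [ 694.9 -119.1  153.6] 3.5144524889390003
centre [683.  -82.5 203.9] width 77.0316028920163 yaw width -71.96918360130068
panel in light frame [-102.1   -4.7   -0. ] from TCP [-99.7  -0.2  -1.6]
```

The camera check puts the panel 102 mm off the face, 5 mm sideways, 0 mm in height and within 1° of square. I settle and hand in.

```bash
python3 -m jog '255 0 0 0 0 0 0;255 0 0 0 0 0 0;255 0 0 0 0 0 0;255 0 0 0 0 0 0'; python3 -c "
from h import *
s=r.sense();print(abs(s['qvel']).max())
from rig import ticket
print(ticket.sign_off())"
```

```text
clock: 18.47
eef_pos: [682.0, -77.8, 222.7]
tcp_rot: [-3.14, -0.001, 1.863]
contact_force: [0.5, 0.0, -1.6]
opening: 0.098
0.005119984871216069
the job is handed in; nothing more can be done
None
```

The job was handed in at 18.5 s, and it reports no verdict. The arm was still holding the whole panel in front of the light.

**What I did**
- **Turn-button:** I pinched it at the hub and twisted it about 84°, to an estimated 1.5 rad. It was still lying between the panels in the last picture.
- **Broken panel:** I lifted it out, lowered it tilted into the crate until it touched the floor, then opened the fingers and backed off. The pictures show it lying flat inside the crate.
- **Whole panel:** I lifted it out and am holding it upright in front of the lit face.

**Last checks on the whole panel**

| Check | From the two fixed cameras | From the arm's own pose |
|---|---|---|
| Distance off the face | 102 mm | 100 mm |
| Sideways offset | about 5 mm | about 0 mm |
| Height offset | 0 mm | −2 mm |

- **Square and upright:** the panel is within about 1° of square to the face, and the tool is vertical to about 0.1°. I did not measure the panel's own tilt separately.
- **Grip:** the fingers were set to 50 N and the arm was nearly still. After the camera check the tool drifted about 2 mm, still within the limits.

**What went wrong or disagreed**
- My first attempt to grip the broken panel only closed the fingers to a gap just wider than it. I noticed before lifting and gripped it again.
- The 5 mm sideways figure from the cameras disagrees with the arm's 0 mm; both are inside the 25 mm allowed.
- My measurements of the lit face came out about 5% small (191 × 142 mm instead of 200 × 150), which could shift its middle by a few mm.
- None of the bystanders looked disturbed in the final picture; I did not measure them.

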